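# Slide the vial tray round the bench clutter and press it home in the autosampler

## Robot

A 7-joint arm with a two-finger parallel gripper is mounted at the origin on the work surface. World frame = base frame: x ahead of the robot, y to its left, z up, the work surface at z = 0. Lengths are in m, angles in rad, forces in N, time in s.
With the tool pointing down it reaches from about 0.425 to 0.875 m from the base axis. Payload 4.7 kg.
Tool frame: the origin (TCP) lies midway between the tips of the shut fingers; the grasp point (between the pads) lies tcp_to_grasp behind it (tcp_to_grasp is the distance from the TCP to the grasp point, in m); z points along the fingers, y is the line along which they close (so a half turn about z gives the same grasp; the last joint's range is limited). The gripper opens to 87 mm and grips with 3 to 60 N. Pads are 19 mm wide; open, the fingers measure 117 mm over their backs; the gripper's body (75 mm by 190 mm) begins 51 mm behind the grasp point.
Start: joints at [-1.275, 0.321, -0.07, 1.45, 0.023, 1.371, -0.057], TCP at [0.181, 0.624, 0.223] pointing down, gripper open.
Joint ranges: [-2.86, 2.86], [-0.3, 2.09], [-1.38, 1.24], [0.06, 2.45], [-1.56, 4.7], [0.09, 2.05], [-2.69, 2.69]. Speed limits (rad/s): [2.57, 2.57, 3.14, 3.14, 3.14, 3.14, 3.14].

## Interface

Orientations are given as [roll, pitch, yaw] about the fixed x, y, z axes, in that order (R = Rz(yaw) Ry(pitch) Rx(roll)).
In Python, from station import observe, get_image, camera_info, finish_job, tcp_to_grasp gives the robot as it stands.
- The arm moves only by the shell command python3 -m inch 'ROWS' [FORCE]. ROWS is JSON, a list of rows, each a list of 3 entries, a list of its own where there are three numbers: the shift along the tool's x, y, z in cm, then the turn about the tool's z in degrees, then the opening, from 0 (shut) to 1 (fully open). A call has 1 to 8 rows; each row is the pose to reach, as a shift and turn from the pose commanded when the call began, along the tool's axes at that moment; what a row does not reach only later rows make up. A row lasts 1/12 s, in which the tool goes at most 41.7 mm and 7.16 degrees, less where a joint would pass 70% of its speed; a pose out of reach is approached as far as the arm can. A call with a gripper value outside its range is refused whole. The fingers move at their own pace and stop on an object; FORCE is the grip in N (left out, the last holds). Time passes only in rows, so rows that repeat a pose let the fingers close. It gives the time, the measured TCP pose, the force, the opening and the grip force at its end, in the units of the state.
- observe(): the state, without advancing time (a new reading comes with each control period).
- get_image(name): name is "scene" or "top"; returns the picture (420x560x3 uint8, red, green, blue); there is no depth.
- camera_info(name): a dict with "intrinsics" (3x3 intrinsics, pixels), "R" (3x3) and "t" (3): a world point X has camera coordinates R X + t. Camera axes: x right, y down, z forward; pixel columns grow to the right and rows downward; lengths in m; the calibration is good to about 2 mm. A picture is of the moment at which its call begins. camera_info takes no time and is no camera call.
- finish_job(): hands the job in; it is judged then, once.
The state is a dict: "t": time; "joint_positions": joint angles; "qd": joint speeds; "joint_torque": joint torques, N m; "eef_pos": TCP position; "tcp_rot": TCP orientation; "wrist_force": force on the tool from outside, world axes, zero at the start; "wrist_torque": the same for the moment, N m; "width": opening from 0.0 (shut) to 1.0 (fully open); "grasp_force": force on a finger pad.
Only numpy, scipy, OpenCV 4.12 (cv2) and the standard library are available. Lean on these libraries where they do the work, as an engineer would, in place of code of your own. Each camera call takes 0.05 s, during which the arm holds its last target. There are 200 camera calls.

## Task

Load the autosampler: push the vial tray across the bench, flat and never lifted, round the tip box, the tube rack and the lidded box without anything touching these three, and in between the sampler's two guide cheeks. Press it squarely home against the steel end stop with about 10 newtons for a second, gently enough never to ram the sampler (over 15 newtons is too much), then let go and leave it seated there. Leave everything else where it stands.

Things in the scene. Friction and masses are not known exactly. Their poses are not given: they have to be found in the camera images.
- tray: Vial tray: solid white block 96 (its x) by 116 (its y) by 40 mm high, with fixed grey-capped vials up to 55 mm above the bench; 0.25 to 0.5 kg, loose, takes 1 to 5 N to push. Too wide to grasp: push its side faces. Origin at the centre of its underside. Starts with its y axis within 0.35 rad of the sampler's y; goes in with y along the sampler's y, either way round.
- sampler: Autosampler, fixed. Origin on the bench in its bay, which is open bench; y points level out of the bay, x across it. A rigid steel end stop, 70 mm wide, 6 to 34 mm high, closes the bay: its face is set anywhere from y = -15 to 15 mm (fixed, not reported: feel for it), so the tray is home at y = 43 to 73 mm. White base (35 mm high), column and head (250 mm): y -32 to -212, x -122 to 122.
- bay_mouth (a point): Middle of the bay's mouth, on the bench, at x = 0, y = 112 mm of the sampler; axes as the sampler's. Two grey guide cheeks, 34 mm high, 8 mm thick, lead in: 135 mm apart here, narrowing to 104 mm (inside faces x = -52 and 52 mm) at the sampler's y = 85 and straight from there in to y = -30.
- tip_box: Fixed obstacle: a closed pipette-tip box, grey with a clear lid, 78 (x) by 102 (y) by 49 mm high, on the robot's side of the lane that leads to the bay. Origin at the centre of its underside.
- tube_rack: Fixed obstacle: an empty white lattice tube rack, 60 (x) by 150 (y) by 60 mm high, on the far side of the lane. The gap between it and the tip box, across the lane, is about 150 mm. Origin at the centre of its underside.
- lid_box: Fixed obstacle: a blue box with a white lid, 94 (x) by 84 (y) by 54 mm high, on the far side, across from where the tray starts. Origin at the centre of its underside.
- amber_bottle: Bystander, loose: amber bottle, 64 mm across, 130 mm high; origin under its centre.
- reagent_bottle: Bystander, loose: small white bottle, 52 mm across, 85 mm high; origin under its centre.
- jar: Bystander, loose: low white jar, 56 mm across, 60 mm high; origin under its centre.
- beaker: Bystander, loose: glass beaker, 60 mm across, 70 mm high; origin under its centre.
- stray_vial: Bystander, loose: a single capped vial, 22 mm across, 45 mm high; origin under its centre.
- spatula: Bystander, loose: a steel spatula 180 mm long lying on the bench on the robot's left.

How it is judged:
On the way, in this order (a step that is already met when the one before it is completed fails the run):
1. the tray is in the mouth of the bay, between the tip box and the stop, not yet home (y of tray in the frame of sampler below 0.14 m and x of tray in the frame of sampler between -0.02 and 0.02 m), for 0.05 s.
2. the tray is squarely between the cheeks and pressed home against the sampler's stop with 6 N or more for half a second (y of tray in the frame of sampler below 0.076 m and x of tray in the frame of sampler between -0.008 and 0.008 m and angle between the y axis of tray and the y axis of sampler, either way round below 0.04 rad and contact force between tray and sampler above 6 N), for 0.5 s.
At the end, for the whole second after the job is handed in: The tray stands flat and still on the bench, home between the cheeks: its origin at most 76 mm from the sampler's origin along the bay, within 8 mm of the bay's middle line and square to it within 0.04 rad (y of tray in the frame of sampler below 0.076 m and x of tray in the frame of sampler between -0.008 and 0.008 m and angle between the y axis of tray and the y axis of sampler, either way round below 0.04 rad and height (world z) of tray below 0.004 m and angle between tray's own z axis and vertical below 0.05 rad and linear speed of tray below 0.01 m/s); the robot touches nothing.
It fails at once if the tray is lifted off the bench (more than 10 mm) or tipped (more than 0.15 rad) (height (world z) of tray above 0.01 m or angle between tray's own z axis and vertical above 0.15 rad).
It fails at once if the tray is pressed on the stop or cheeks with more than 15.5 N (contact force between tray and sampler above 15.5 N).
It fails at once if the arm or fingers press on the sampler with more than 15.5 N (contact force between any of the arm, the fingers and sampler above 15.5 N).
It fails at once if anything touches the tip box, the tube rack or the lidded box (contact force between any of tip_box, tube_rack, lid_box and anything else above 0.3 N).
It fails at once if a bystander is moved more than 10 mm (distance of any of amber_bottle, reagent_bottle, jar, beaker, stray_vial, spatula from where it was at the start of the episode above 0.01 m).
It also fails if it takes over 64 s, if anything falls off the work surface, if the arm or the gripper's body presses on something with over 40 N, if the wrist force passes 120 N, or if a joint passes its speed limit or range.

## Working session

There is one attempt and no reset: what is moved stays moved. The work goes in short steps, Python scripts to look and compute and a shell command to move; the robot and the scene stay as the last step left them, time stands still between calls to the robot, and variables do not carry over. Pictures are saved under pics/ and viewed, at most 10 in all, crops included, and the job is handed in when it is done.

```bash
ls; mkdir -p pics; python3 - <<'E'
from station import *
import cv2,numpy as np
np.set_printoptions(precision=4,suppress=True)
o=observe();print(o);print(tcp_to_grasp)
for n in("top","scene"):
    im=get_image(n);cv2.imwrite(f"pics/{n}0.png",im[:,:,::-1]);c=camera_info(n);print(n,c)
E
```

```text
pics
{'t': 0.0, 'joint_positions': array([-1.2749,  0.3219, -0.0701,  1.4517,  0.0226,  1.3708, -0.0569]), 'qd': array([ 0.0001, -0.0006,  0.0005,  0.001 ,  0.0012,  0.0003,  0.0013]), 'joint_torque': array([  0.0001, -49.1296,  -0.4039, -31.254 ,  -0.064 ,   0.0433,
         0.0002]), 'eef_pos': array([0.1806, 0.6238, 0.2214]), 'tcp_rot': array([-3.1397,  0.0001,  2.8598]), 'wrist_force': array([ 0.0504,  0.0146, -0.5536]), 'wrist_torque': array([-0.0387, -0.0114, -0.0001]), 'grasp_force': 0.0, 'width': 1.0006645113981172}
0.0187
top {'intrinsics': array([[403.9766,   0.    , 284.4962],
       [  0.    , 403.9766, 209.9979],
       [  0.    ,   0.    ,   1.    ]]), 'R': array([[ 0.0115, -0.9998, -0.0159],
       [-0.9893, -0.0091, -0.1456],
       [ 0.1454,  0.0174, -0.9892]]), 't': array([0.0138, 0.5242, 1.1574])}
scene {'intrinsics': array([[437.3991,   0.    , 285.986 ],
       [  0.    , 437.3991, 211.6486],
       [  0.    ,   0.    ,   1.    ]]), 'R': array([[ 0.8183,  0.5747,  0.01  ],
       [ 0.4448, -0.6222, -0.6442],
       [-0.364 ,  0.5316, -0.7648]]), 't': array([-0.4318, -0.1952,  1.3052])}
```

View pics/top0.png

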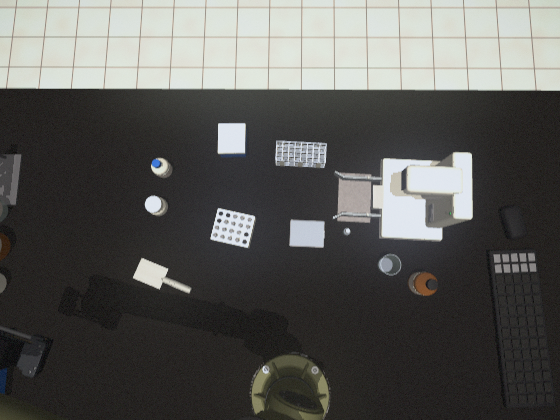

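View pics/scene0.png

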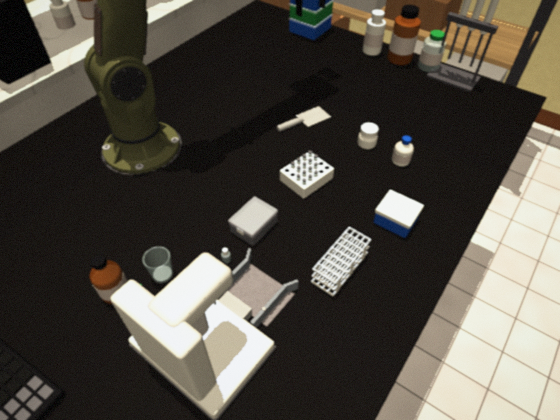

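The top view shows the tray at (233,228), tip box (307,234), tube rack (301,154), lid box (232,139), bay mouth near (337,197) between cheeks, sampler at (425,198), and the stray vial at (347,231). The bay opens to image left, which is world +y.

```bash
cat > h.py <<'E'
from station import *
import cv2,numpy as np
np.set_printoptions(precision=4,suppress=True)
def ray(n,uv,z):
    c=camera_info(n);R,t,K=c["R"],c["t"],c["intrinsics"];uv=np.atleast_2d(uv).astype(float)
    C=-R.T@t;d=np.c_[uv,np.ones(len(uv))]@np.linalg.inv(K).T@R
    return C+d*((z-C[2])/d[:,2])[:,None]
def proj(n,X):
    c=camera_info(n);p=(np.atleast_2d(X)@c["R"].T+c["t"])@c["intrinsics"].T
    return p[:,:2]/p[:,2:]
def rect(im,x0,y0,x1,y1,thr,z):
    g=im[y0:y1,x0:x1].min(2)
    m=(g>thr).astype(np.uint8);m=cv2.morphologyEx(m,cv2.MORPH_CLOSE,np.ones((7,7)))
    c=max(cv2.findContours(m,0,2)[0],key=cv2.contourArea)
    # world rectangle: outline pixels cast on plane, half-pixel growth ignored
    P=ray("top",c[:,0]+[x0,y0],z)[:,:2]
    (cx,cy),(w,h),a=cv2.minAreaRect((P*1000).astype(np.float32))
    return np.array([cx,cy,w,h,a])
E
python3 - <<'E'
from h import *
im=cv2.imread("pics/top0.png")
for n,b,t,z in (("tray",(200,198,268,260),90,.04),("tip",(282,212,332,255),90,.049),("rack",(268,132,334,175),90,.06),("lid",(210,115,255,160),130,.054),("base",(378,225,446,245),90,.035)):
    print(n,rect(im,*b,t,z))
print("vial",ray("top",[[347,231]],.03),"jar",ray("top",[[154,205]],.06),"reag",ray("top",[[157,164]],.08))
big=cv2.resize(im[140:260,260:400],None,fx=5,fy=5,interpolation=cv2.INTER_CUBIC);cv2.imwrite("pics/bay.png",big)
E
```

```text
tray [470.4388 170.4949 118.3586  98.437   78.0518]
tip [455.1091 -46.157  101.3981  79.329   88.1413]
rack [690.4138 -26.2856 152.1563  78.0411  87.2358]
lid [739.3528 181.6814  93.6861  82.487    0.3905]
base [ 455.5409 -353.9135   55.6925  197.1118    0.5593]
vial [[ 0.4643 -0.1658  0.03  ]] jar [[0.5321 0.4011 0.06  ]] reag [[0.6503 0.3924 0.08  ]]
```

View pics/bay.png

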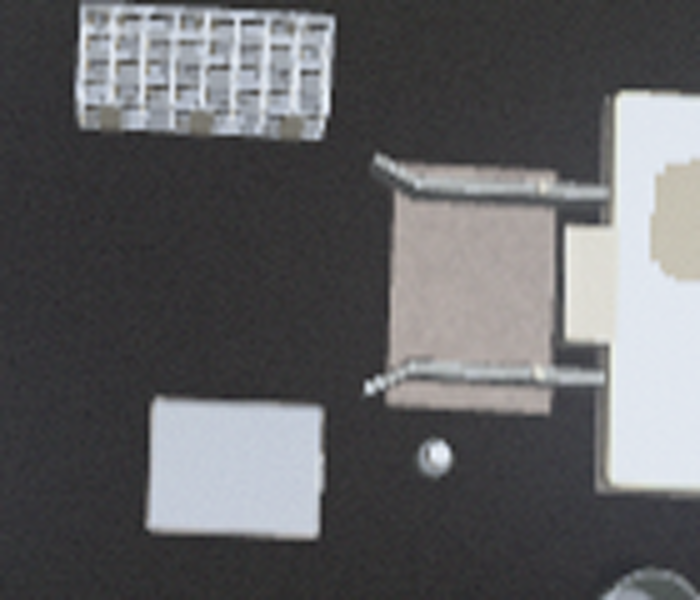

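The crop shows the cheeks' bends at about (343,177) and (342,214), their roots at (381,178.4) and (381,215.6), and the base's front edge near u=382. The stop block sticks out to u=373.

```bash
python3 - <<'E'
from h import *
f=lambda x,y:[260+(x+.5)/5-.5,140+(y+.5)/5-.5]
P=ray("top",[f(415,186),f(605,191),f(410,369),f(605,377)],.034)
print("cheeks kinkU rootU kinkL rootL\n",P)
Q=ray("top",[f(613,92),f(609,487)],.035);print("base front",Q)
S=ray("top",[f(566,227),f(566,342)],.034);print("stop",S)
d1=P[0]-P[1];d2=P[2]-P[3];b=Q[0]-Q[1]
print("yaw",-np.arctan2(d1[0],d1[1]),-np.arctan2(d2[0],d2[1]),np.arctan2(b[1],b[0]))
# base corners: sampler centreline
mid=(Q[0]+Q[1])/2;print(mid,np.linalg.norm(b))
E
```

```text
cheeks kinkU rootU kinkL rootL
 [[ 0.627  -0.1539  0.034 ]
 [ 0.6248 -0.2674  0.034 ]
 [ 0.516  -0.1499  0.034 ]
 [ 0.5123 -0.2648  0.034 ]]
base front [[ 0.6856 -0.2734  0.035 ]
 [ 0.4472 -0.2655  0.035 ]]
stop [[ 0.6026 -0.2437  0.034 ]
 [ 0.5331 -0.2423  0.034 ]]
yaw -0.019183735907522106 -0.03221479033930642 -0.033347980070791094
[ 0.5664 -0.2694  0.035 ] 0.23858752638037
```

```bash
cat >> h.py <<'E'
def to(x,y,z,yaw,frm=None):
    "cm shift in tool axes and degrees turn, from present measured pose (or frm=x,y,z,yaw)"
    o=observe();p=np.r_[o["eef_pos"],o["tcp_rot"][2]] if frm is None else np.array(frm,float)
    d=np.array([x,y,z])-p[:3];c,s=np.cos(p[3]),np.sin(p[3])
    t=(p[3]-yaw+np.pi)%(2*np.pi)-np.pi
    print("from",p,"rows:",np.array([c*d[0]+s*d[1],s*d[0]-c*d[1],-d[2]])*100,np.degrees(t))
E
python3 -c "
from h import *
to(.397,.185,.10,np.pi-.21)"
```

```text
from [0.1807 0.6239 0.2216 2.8597] rows: [-32.9857 -36.1398  12.1563] -4.116736906183073
```

```bash
python3 -m inch '[[[-4,-4.4,1],-4.1,0.7],[[-8,-8.8,2],-4.1,0.7],[[-11,-12,3],-4.1,0.7],[[-14,-15.4,4],-4.1,0.7],[[-17,-18.6,5],-4.1,0.7],[[-20,-22,6],-4.1,0.7],[[-22,-24.1,7],-4.1,0.7],[[-24,-26.3,7],-4.1,0.7]]'; python3 -c "
from h import *
to(.397,.185,.10,np.pi-.21)"
```

```text
t: 0.77
eef_pos: [0.3251, 0.329, 0.1558]
tcp_rot: [-3.141, -0.001, 2.932]
wrist_force: [0.4, 0.4, -0.0]
width: 0.707
grasp_force: 0.0
from [0.3251 0.329  0.1558 2.9317] rows: [-10.0349 -12.5822   5.58  ] 0.006349294445183276
```

```bash
python3 -m inch '[[[-2,-2.5,1],0,0.7],[[-4.5,-5.5,2],0,0.7],[[-7,-8.5,3.5],0,0.7],[[-9,-11.2,5],0,0.7],[[-10,-12.6,6],0,0.7],[[-10,-12.6,9],0,0.7],[[-10,-12.6,12],0,0.7],[[-10,-12.6,13.5],0,0.7]]'; python3 -c "
from h import *
o=observe();cv2.imwrite('pics/t1.png',cv2.resize(get_image('top')[120:280,160:400,::-1],None,fx=3,fy=3))"
```

```text
t: 1.43
eef_pos: [0.3948, 0.1856, 0.0192]
tcp_rot: [-3.139, -0.003, 2.93]
wrist_force: [-1.3, 0.2, 0.8]
width: 0.696
grasp_force: 0.0
```

View pics/t1.png

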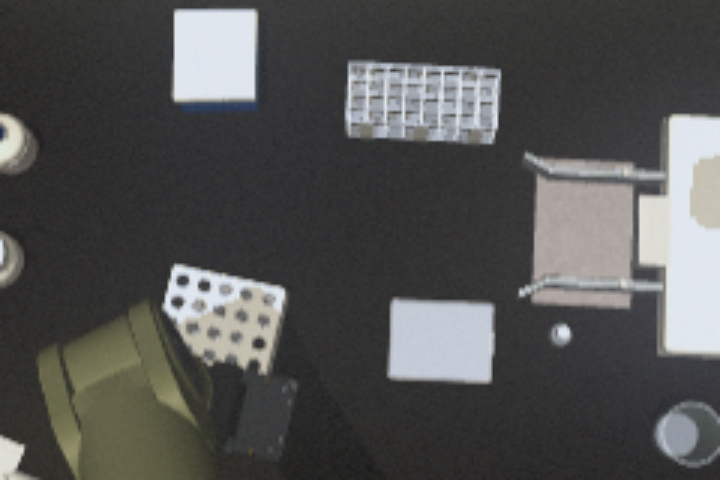

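The gripper is set behind the tray's near face, with the tray still in place. Pushing it across the lane and straightening it on the way.

```bash
python3 -m inch '[[[-0.8,0,0.4],0,0.7],[[-1.6,0,0.4],0,0.7],[[-2.4,0,0.4],0,0.7],[[-3.2,0,0.4],0,0.7],[[-4.1,-0.1,0.4],-1,0.7],[[-5,-0.2,0.4],-2,0.7],[[-5.9,-0.3,0.4],-3,0.7],[[-6.8,-0.4,0.4],-4,0.7]]'; python3 -c "
from h import *
to(.512,.152,.015,np.pi-.03)"
```

```text
t: 2.15
eef_pos: [0.4634, 0.1694, 0.019]
tcp_rot: [3.141, 0.0, 3.002]
wrist_force: [-2.3, 0.8, 1.3]
width: 0.695
grasp_force: 1.5
from [0.4634 0.1694 0.019  3.0022] rows: [-5.0591 -1.0519  0.3991] -6.270557774677812
```

```bash
python3 -m inch '[[[-0.8,-0.1,0],-1,0.7],[[-1.6,-0.3,0],-2,0.7],[[-2.4,-0.4,0],-3,0.7],[[-3.2,-0.6,0],-4,0.7],[[-4,-0.8,0],-5,0.7],[[-4.6,-0.9,0],-6,0.7],[[-5,-1,0],-6.3,0.7],[[-5,-1,0],-6.3,0.7]]';  python3 -m inch '[[[1.5,0,0],0,0.7],[[3,0,0],0,0.7],[[3,0,-4],0,0.7],[[3,0,-8],0,0.7],[[3,0,-12],0,0.7],[[3,4,-12],0,0.7],[[3,8,-12],0,0.7],[[3,8,-12],0,0.7]]'; python3 -c "
from h import *
im=get_image('top')[:,:,::-1];cv2.imwrite('pics/t2f.png',im);cv2.imwrite('pics/t2.png',cv2.resize(im[120:280,160:400],None,fx=3,fy=3))"
```

```text
t: 2.82
eef_pos: [0.5123, 0.152, 0.0189]
tcp_rot: [3.141, 0.002, 3.11]
wrist_force: [0.8, -0.8, 0.0]
width: 0.701
grasp_force: 0.0
t: 3.48
eef_pos: [0.4828, 0.2429, 0.1402]
tcp_rot: [3.134, 0.004, 3.12]
wrist_force: [-0.8, 0.7, 0.4]
width: 0.701
grasp_force: 0.0
```

View pics/t2.png

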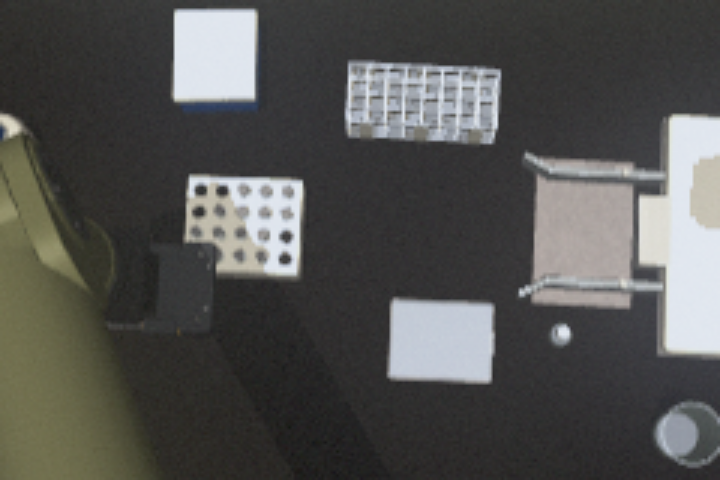

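The tray is across the lane and nearly square: its corners are at crop (187,176), (302,181) and (298,277). The near-left corner is hidden by the gripper, so I'll fit the visible edges.

```bash
cat >> h.py <<'E'
def tray(im,ub=(200,290),vb=(165,230),z=.04,us=(226,258),vs=(184,208),thr=110):
    "far(+x) edge and front(-y) edge of tray top by threshold crossing, line fits; gives centre and yaw"
    g=im.min(2).astype(float)
    def cross(a,i0,step):
        i=i0
        while a[i]<thr: i+=step
        return i-step*(a[i]-thr)/(a[i]-a[i-step])
    A=np.array([[u,cross(g[:,u],vb[0],1)] for u in range(*us)]);B=np.array([[cross(g[v],ub[1],-1),v] for v in range(*vs)])
    L=[]
    for q in(A,B):
        w=ray("top",q,z)[:,:2];L.append(cv2.fitLine((w*1000).astype(np.float32),cv2.DIST_HUBER,0,.01,.01).ravel())
    a,b=L; da=a[:2]*np.sign(a[1]);db=b[:2]*np.sign(b[0])
    ya=-np.arctan2(da[0],da[1]);yb=np.arctan2(db[1],db[0])
    k=np.linalg.solve(np.c_[da,-db],b[2:]-a[2:]);cor=a[2:]+k[0]*da
    yaw=ya
    ex=np.array([np.cos(yaw),np.sin(yaw)]);ey=np.array([-ex[1],ex[0]])
    c=(cor-48*ex+58*ey)/1000
    O=np.array([.5685,-.237]);sy=-.03;e=np.array([np.cos(sy),np.sin(sy)]);d=c-O
    print("yaw far/front",ya,yb,"corner",cor,"centre",c,"in sampler",d@e,d@[-e[1],e[0]],"dyaw",yaw-sy)
    return c,yaw
E
python3 - <<'E'
from h import *
im=cv2.imread("pics/t2f.png")
c,y=tray(im,ub=(275,275))
p=c+np.array([-np.sin(y),np.cos(y)])*(.058+.0095+.02)
print(p);to(p[0],p[1],.14,y+np.pi/2)
E
```

```text
yaw far/front -0.020237282 -0.03311361 corner [616.9424  90.3465] centre [0.5701 0.1493] in sampler -0.00996217625690557 0.3861809472121204 dyaw 0.009762717
[0.5719 0.2368]
from [0.4827 0.2385 0.1392 3.1182] rows: [-8.9172  0.0393 -0.079 ] 89.81793475734186
```

```bash
python3 -m inch '[[[-1,0,0],7,0.6],[[-2.3,0,0],14,0.6],[[-3.6,0,0],21,0.6],[[-5,0,0],28,0.6],[[-6.3,0,0],35,0.6],[[-7.6,0,0],42,0.6],[[-8.9,0,0],49,0.6],[[-8.9,0,0],56,0.6]]'; python3 -m inch '[[[0,0,0],7,0.6],[[0,0,0],14,0.6],[[0,0,0],21,0.6],[[0,0,0],28,0.6],[[0,0,0],35,0.6],[[0,0,0],35,0.6]]'; python3 -c "
from h import *
o=observe();print(o['joint_positions'],o['wrist_force'])
to(.5719,.2368,.015,np.pi/2-.03)"
```

```text
t: 4.2
eef_pos: [0.5747, 0.2286, 0.1383]
tcp_rot: [3.14, 0.003, 2.125]
wrist_force: [-0.0, -0.6, 0.6]
width: 0.598
grasp_force: 0.0
t: 4.7
eef_pos: [0.5724, 0.2294, 0.1383]
tcp_rot: [3.14, 0.0, 1.519]
wrist_force: [-0.0, 0.0, 0.3]
width: 0.604
grasp_force: 0.0
[-0.8463  0.3259  0.5136  1.6632 -0.1689  1.1961 -0.3454] [-0.0062  0.0132  0.2729]
from [0.5724 0.2294 0.1383 1.5187] rows: [ 0.7348 -0.0891 12.3292] -1.2634587755652897
```

```bash
python3 -m inch '[[[0.7,-0.1,0],-1.3,0.6],[[0.7,-0.1,4],-1.3,0.6],[[0.7,-0.1,8],-1.3,0.6],[[0.7,-0.1,11],-1.3,0.6],[[0.7,-0.1,12.3],-1.3,0.6],[[0.7,-0.1,12.3],-1.3,0.6]]'; python3 -m inch '[[[-0.8,0,0],0,0.6],[[-1.6,0,0],0,0.6],[[-2.4,0,0],0,0.6],[[-3.2,0.1,0],0,0.6],[[-4,0.1,0],0,0.6],[[-5,0.1,0],0,0.6],[[-6,0.1,0],0,0.6],[[-7,0.2,0],0,0.6]]'; python3 -c "
from h import *
im=get_image('top')[:,:,::-1];cv2.imwrite('pics/t3f.png',im);cv2.imwrite('pics/t3.png',cv2.resize(im[120:280,160:400],None,fx=3,fy=3))"
```

```text
t: 5.2
eef_pos: [0.5686, 0.2366, 0.0116]
tcp_rot: [-3.136, 0.003, 1.548]
wrist_force: [-1.7, 0.7, 0.1]
width: 0.604
grasp_force: 0.0
t: 5.87
eef_pos: [0.5715, 0.1668, 0.0156]
tcp_rot: [3.141, -0.001, 1.546]
wrist_force: [0.1, 4.4, 1.9]
width: 0.602
grasp_force: 1.8
```

View pics/t3.png

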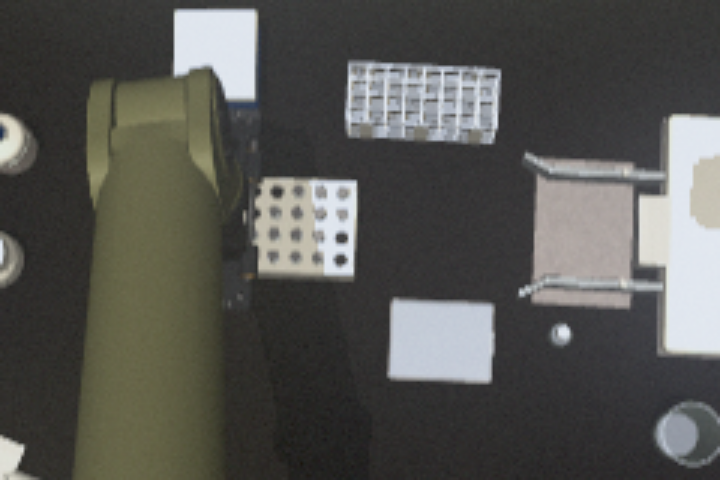

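The tray, at crop (257–357,180–278), is pushed squarely and sits short of the tip box (u=388), and the bystanders are undisturbed.

```bash
python3 - <<'E'
from h import *
im=cv2.imread("pics/t3f.png")
c,y=tray(im,ub=(0,287),vb=(165,0),us=(250,276),vs=(184,208))
to(.570,-.118,.0156,np.pi/2-.03)
E
```

```text
yaw far/front -0.023257092 -0.03762874 corner [615.5134  36.0651] centre [0.5689 0.0952] in sampler -0.009588389058679082 0.3320273954592519 dyaw 0.0067429077
from [0.5717 0.1632 0.0153 1.5428] rows: [-28.1113   0.6186  -0.027 ] 0.11568256776434534
```

```bash
python3 -m inch '[[[-1,0,0],0,0.6],[[-2,0.1,0],0,0.6],[[-3,0.1,0],0,0.6],[[-4,0.2,0],0,0.6],[[-5,0.2,0],0,0.6],[[-6,0.3,0],0,0.6],[[-7,0.3,0],0,0.6],[[-8,0.4,0],0,0.6]]'; python3 -m inch '[[[-1,0,0],0,0.6],[[-2,0.1,0],0,0.6],[[-3,0.1,0],0,0.6],[[-4,0.2,0],0,0.6],[[-5,0.2,0],0,0.6],[[-6,0.3,0],0,0.6],[[-6.5,0.3,0],0,0.6],[[-7,0.3,0],0,0.6]]'; python3 -c "
from h import *
im=get_image('top')[:,:,::-1];cv2.imwrite('pics/t4f.png',im);cv2.imwrite('pics/t4.png',cv2.resize(im[140:260,240:400],None,fx=5,fy=5,interpolation=2))
o=observe();print(o['eef_pos'],o['tcp_rot'])"
```

```text
t: 6.58
eef_pos: [0.573, 0.0861, 0.0148]
tcp_rot: [-3.141, 0.0, 1.545]
wrist_force: [0.0, 2.7, 1.0]
width: 0.601
grasp_force: 1.5
t: 7.25
eef_pos: [0.5745, 0.0162, 0.0149]
tcp_rot: [-3.141, 0.0, 1.545]
wrist_force: [0.0, 2.8, 0.1]
width: 0.598
grasp_force: 1.1
[0.5745 0.0152 0.015 ] [-3.1414  0.001   1.544 ]
```

View pics/t4.png

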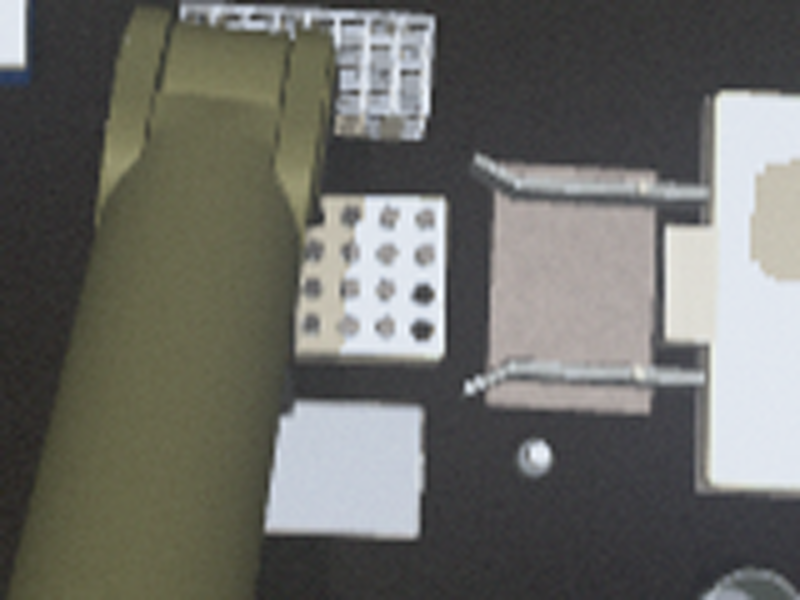

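The tray front edge is at crop u=444 and spans v=196–358. The cheeks' bends at v≈187 and 369 have their middle at 278 against the tray's 277, so it is centred and square.

```bash
python3 - <<'E'
from h import *
im=cv2.imread("pics/t4f.png")
c,y=tray(im,ub=(0,335),vb=(172,0),us=(310,327),vs=(182,208))
E
```

```text
yaw far/front 0.01263626 -0.016320532 corner [ 620.2488 -112.5286] centre [ 0.5715 -0.0551] in sampler -0.002436614231693804 0.1818689562092943 dyaw 0.04263626
```

```bash
python3 -m inch '[[[-0.8,0,0],0,0.6],[[-1.6,0.1,0],0,0.6],[[-2.4,0.1,0],0,0.6],[[-3.2,0.1,0],0,0.6],[[-4,0.1,0],0,0.6],[[-4.8,0.2,0],0,0.6],[[-5.6,0.2,0],0,0.6],[[-6.2,0.2,0],0,0.6]]'; python3 -m inch '[[[-0.5,0,0],0,0.6],[[-1,0,0],0,0.6],[[-1.5,0,0],0,0.6],[[-2,0,0],0,0.6],[[-2.5,0,0],0,0.6],[[-3,0,0],0,0.6],[[-3.3,0,0],0,0.6],[[-3.5,0,0],0,0.6]]'; python3 -c "
from h import *
o=observe();print(o['eef_pos'],o['tcp_rot'],o['wrist_force'],o['wrist_torque'])"
```

```text
t: 7.97
eef_pos: [0.575, -0.0462, 0.015]
tcp_rot: [-3.142, 0.0, 1.545]
wrist_force: [-0.7, 1.7, 0.0]
width: 0.6
grasp_force: 1.0
t: 8.63
eef_pos: [0.5741, -0.0804, 0.0151]
tcp_rot: [-3.142, 0.0, 1.545]
wrist_force: [0.1, 2.8, -0.2]
width: 0.602
grasp_force: 1.1
[ 0.5741 -0.0804  0.0151] [-3.1416  0.0001  1.5449] [ 0.0815  2.8483 -0.1743] [0.4025 0.0441 0.0017]
```

```bash
python3 -m inch '[[[-0.3,0,0],0,0.6],[[-0.6,0,0],0,0.6],[[-0.9,0,0],0,0.6],[[-1.2,0,0],0,0.6],[[-1.5,0,0],0,0.6],[[-1.7,0,0],0,0.6],[[-1.9,0,0],0,0.6],[[-2,0,0],0,0.6]]';  python3 -c "
from h import *
im=get_image('top')[:,:,::-1];cv2.imwrite('pics/t5.png',cv2.resize(im[140:260,300:400],None,fx=5,fy=5,interpolation=2))
o=observe();print(o['eef_pos'],o['tcp_rot'],o['wrist_force'],o['wrist_torque'])"
```

```text
t: 9.3
eef_pos: [0.5737, -0.1001, 0.0151]
tcp_rot: [3.142, 0.0, 1.545]
wrist_force: [0.3, 2.6, -1.1]
width: 0.599
grasp_force: 1.1
[ 0.5736 -0.1002  0.0151] [3.1415 0.0002 1.5452] [ 1.121   0.7483 -0.5429] [0.1991 0.0858 0.0496]
```

View pics/t5.png

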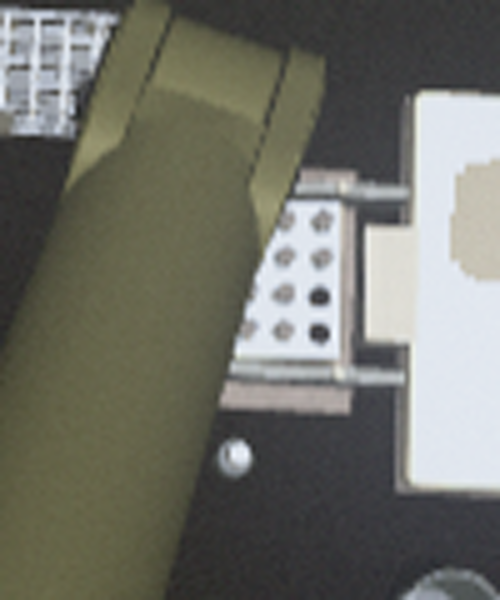

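The tray is between the cheeks (v=199–358 against cheeks at 187 and 372). Its front edge at u=343 is about 4.6 px, or 12 mm, from the stop at u=366.

```bash
python3 -m inch '[[[-0.15,0,0],0,0.6],[[-0.3,0,0],0,0.6],[[-0.45,0,0],0,0.6],[[-0.55,0,0],0,0.6],[[-0.65,0,0],0,0.6],[[-0.75,0,0],0,0.6],[[-0.8,0,0],0,0.6]]'; python3 -m inch '[[[-0.05,0,0],0,0.6],[[-0.1,0,0],0,0.6],[[-0.15,0,0],0,0.6],[[-0.2,0,0],0,0.6]]'
```

```text
t: 9.93
eef_pos: [0.5735, -0.1079, 0.0151]
tcp_rot: [3.141, -0.0, 1.545]
wrist_force: [-0.4, 1.9, 0.3]
width: 0.599
grasp_force: 1.2
t: 10.27
eef_pos: [0.5735, -0.1096, 0.0151]
tcp_rot: [3.142, -0.0, 1.546]
wrist_force: [0.2, 3.1, -0.4]
width: 0.596
grasp_force: 1.2
```

```bash
python3 -m inch '[[[-0.05,0,0],0,0.6],[[-0.1,0,0],0,0.6],[[-0.15,0,0],0,0.6],[[-0.15,0,0],0,0.6]]'|egrep 'pos|force'
```

```text
eef_pos: [0.5734, -0.1114, 0.0151]
wrist_force: [-0.1, 1.8, -1.0]
grasp_force: 1.0
```

```bash
python3 -m inch '[[[-0.05,0,0],0,0.6],[[-0.1,0,0],0,0.6],[[-0.1,0,0],0,0.6]]'|egrep 'pos|force'
```

```text
eef_pos: [0.5734, -0.1123, 0.0151]
wrist_force: [0.2, 2.3, -0.1]
grasp_force: 1.1
```

```bash
python3 -m inch '[[[-0.05,0,0],0,0.6],[[-0.1,0,0],0,0.6],[[-0.1,0,0],0,0.6]]'|egrep 'pos|force'
```

```text
eef_pos: [0.5734, -0.113, 0.0151]
wrist_force: [-0.7, 1.5, 0.6]
grasp_force: 1.4
```

```bash
python3 -m inch '[[[-0.05,0,0],0,0.6],[[-0.1,0,0],0,0.6],[[-0.1,0,0],0,0.6]]'|egrep 'pos|force'
```

```text
eef_pos: [0.5734, -0.1131, 0.0151]
wrist_force: [-0.2, 5.0, 2.2]
grasp_force: 2.5
```

Contact felt at y = -0.113.

```bash
python3 -m inch '[[[-0.03,0,0],0,0.6],[[-0.06,0,0],0,0.6],[[-0.06,0,0],0,0.6]]'|egrep 'pos|force'
```

```text
eef_pos: [0.5734, -0.1131, 0.0151]
wrist_force: [-0.8, 6.2, 1.4]
grasp_force: 3.0
```

```bash
python3 -m inch '[[[-0.03,0,0],0,0.6],[[-0.05,0,0],0,0.6],[[-0.05,0,0],0,0.6]]'|egrep 'pos|force'
```

```text
eef_pos: [0.5734, -0.1131, 0.0151]
wrist_force: [-0.7, 6.8, 2.1]
grasp_force: 3.4
```

```bash
python3 -m inch '[[[-0.03,0,0],0,0.6],[[-0.06,0,0],0,0.6],[[-0.1,0,0],0,0.6],[[-0.12,0,0],0,0.6],[[-0.12,0,0],0,0.6]]'|egrep 'pos|force'
```

```text
eef_pos: [0.5734, -0.1132, 0.0151]
wrist_force: [-1.6, 8.8, 3.5]
grasp_force: 4.4
```

```bash
python3 -m inch '[[[-0.03,0,0],0,0.6],[[-0.04,0,0],0,0.6],[[-0.04,0,0],0,0.6]]'|egrep 'pos|force'
```

```text
eef_pos: [0.5734, -0.1131, 0.0151]
wrist_force: [-0.2, 9.3, 3.9]
grasp_force: 4.7
```

```bash
python3 -m inch '[[[-0.04,0,0],0,0.6],[[-0.08,0,0],0,0.6],[[-0.1,0,0],0,0.6],[[-0.1,0,0],0,0.6],[[-0.1,0,0],0,0.6],[[-0.1,0,0],0,0.6],[[-0.1,0,0],0,0.6],[[-0.1,0,0],0,0.6]]'|egrep 'pos|force'; python3 -m inch '[[[0,0,0],0,0.6],[[0,0,0],0,0.6],[[0,0,0],0,0.6],[[0,0,0],0,0.6],[[0,0,0],0,0.6],[[0,0,0],0,0.6],[[0,0,0],0,0.6],[[0,0,0],0,0.6]]'|egrep 'pos|force|rot'
```

```text
eef_pos: [0.5734, -0.1131, 0.0151]
wrist_force: [-0.9, 11.8, 3.6]
grasp_force: 5.5
eef_pos: [0.5734, -0.1131, 0.0151]
tcp_rot: [-3.141, -0.006, 1.547]
wrist_force: [-1.8, 11.6, 2.8]
grasp_force: 5.5
```

Pressed at about 11.6 N for over a second; now backing off straight.

```bash
python3 -m inch '[[[0.1,0,0],0,0.6],[[0.2,0,0],0,0.6],[[0.4,0,0],0,0.6],[[0.7,0,0],0,0.6],[[1.2,0,0],0,0.6],[[2.2,0,0],0,0.6],[[3.2,0,0],0,0.6],[[4,0,0],0,0.6]]'|egrep 'pos|force'; python3 -m inch '[[[0,0,-3],0,0.6],[[0,0,-6],0,0.6],[[0,0,-10],0,0.6],[[3,0,-14],0,0.6],[[7,0,-15],0,0.6],[[11,0,-15],0,0.6],[[15,0,-15],0,0.6],[[15,0,-15],0,0.6]]'|egrep 'pos|force'; python3 -m inch '[[[4,0,0],0,0.6],[[8,0,0],0,0.6],[[10,0,0],0,0.6],[[10,0,0],0,0.6]]'|egrep 'pos|force'; python3 -c "
from h import *
im=get_image('top')[:,:,::-1];cv2.imwrite('pics/t6f.png',im);cv2.imwrite('pics/t6.png',cv2.resize(im[140:260,280:400],None,fx=5,fy=5,interpolation=2))
tray(im,ub=(0,372),vb=(183,0),us=(330,331),vs=(184,208)) if 0 else None"
```

```text
eef_pos: [0.5743, -0.0765, 0.015]
wrist_force: [-0.1, 0.2, -1.8]
grasp_force: 0.0
eef_pos: [0.5775, 0.0845, 0.1653]
wrist_force: [0.5, 1.1, -0.5]
grasp_force: 0.0
eef_pos: [0.579, 0.1805, 0.1644]
wrist_force: [-0.2, 0.7, -0.4]
grasp_force: 0.0
```

View pics/t6.png

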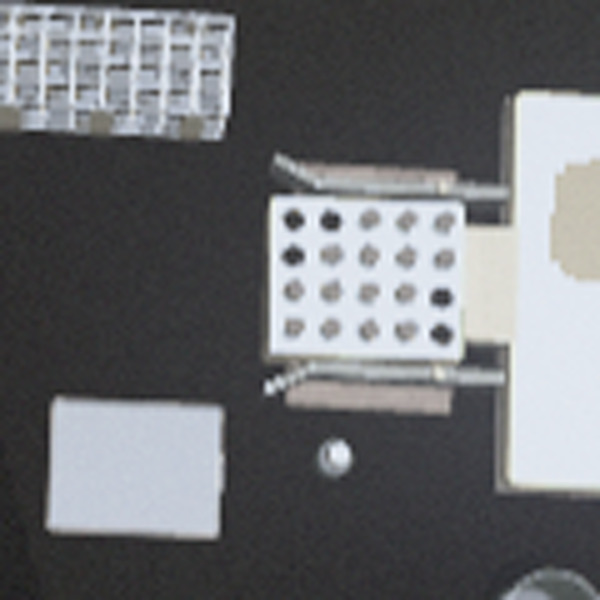

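The tray sits square against the stop at crop u≈465, v=198–359, centred between the cheeks. The arm is clear and the stray vial, at (335,457), hasn't moved.

```bash
python3 -c "
from station import *
print(finish_job())"
```

```text
the job is handed in; nothing more can be done
None
```

The vial tray is seated between the cheeks, square against the end stop, after a press of about 11.6 N at the wrist for over a second; the arm is clear, none of the pictures showed a bystander moved, and the job is handed in (no verdict was returned).

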